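# Clamp a relay in the test jig and hold the lever

## Task

Pick the blue relay out of the pocket tray and set it down flat in the grey nest of the test clamp. Once it sits there released, flip the red safety catch over to the outside, away from the clamp's middle, so that the lever is free; then take the orange lever handle, pull it over towards the nest as far as it goes, so that the rubber foot presses on the relay, and finish while still holding it pulled (it springs back if let go). Leave the other relays, the tape roll and the green-topped box where they are.

Things in the scene. Friction and masses are not known exactly. Their poses are not given: they have to be found in the camera images.
- relay_blue: the blue relay, a rectangular block 19 (its x) by 15.5 (its y) by 15.5 mm high, standing loose in one pocket of the tray; origin at the centre of its underside, x along the 19 mm side; this is the one to clamp; 12 g or so. Either way round fits the nest.
- relay_yellow: the yellow relay, a rectangular block 19 (its x) by 15.5 (its y) by 15.5 mm high, standing loose in one pocket of the tray; origin at the centre of its underside, x along the 19 mm side; leave it.
- relay_black: the black relay, a rectangular block 19 (its x) by 15.5 (its y) by 15.5 mm high, standing loose in one pocket of the tray; origin at the centre of its underside, x along the 19 mm side; leave it.
- tray: white pocket tray, fixed to the bench, 125 x 125 x 10 mm, origin at the centre of its underside; four pockets at x, y = +-32 mm, each 21 (along x) by 17.5 mm, 5 mm deep: the relays' undersides are 5 mm above the bench and 10.5 mm of each stands above the tray. One pocket is empty; which relay is where varies
- clamp: relay test clamp, fixed: base plate 10 mm thick, x -145 to +60, y -140 to +60 mm; origin on the bench below the lever pivot (55 mm up, axis y, posts 72 mm high at y +-26). -x points to the nest, roughly to the robot. The blue clamp arm stands nearly upright at rest, its foot reaching to x -45 mm at 140 to 165 mm height, and comes down on the nest when the lever is pulled
- nest_floor (a point): centre of the nest pocket's floor, 24 mm above the bench, at clamp x -100, y 0 mm; axes as the clamp's. The nest is a grey block 56 x 52 mm, top 30 mm above the bench; pocket 23 (along clamp x) by 19.5 mm, 6 mm deep, its upper 4 mm a funnel 3 mm wide all round. A seated relay lies along clamp x and stands 9.5 mm above the block
- catch (a joint): angle of the red safety catch, rad: 0 = upright, locked (its nose, a 10 mm rod pointing to clamp +y, blocks the handle's side bar after about 5 degrees); grows as it flips outward (to clamp -y); 1.4 = stop, nearly flat outside. Above 1.0 counts as open. Light friction (1 N at the knob); stays where it is left. Starts at 0 to 0.2
- catch_knob (a point): centre of the catch's red barrel knob, 18 mm in diameter, 20 mm long, axis along clamp x. It turns about a hinge parallel to clamp x at clamp x +15, y -105 mm, 40 mm above the bench, at a radius of 80 mm (120 mm above the bench when upright). The stem below it is 8 mm (x) by 10 mm. Nothing else within 40 mm of the knob but its nose rod
- lever (a joint): angle of the lever, rad: 0 = rest (end stop), grows as the handle is pulled over the top towards the nest (clamp -x); the foot touches a seated relay at about 1.33, stop at 1.42; above 1.34 counts as fully pulled. It springs back: about 2 N at the handle at rest, 4 to 9 N when fully pulled
- handle_mid (a point): middle of the handle's orange crossbar: round, 16 mm in diameter, 112 mm long, along clamp y, free all round between two steel side bars (10 mm thick, y +-52 mm). At rest at clamp x +77 mm, 147 mm above the bench; swings on a 120 mm radius about the pivot (clamp x 0, 55 mm up), ending at x -79 mm, 145 mm up
- foot: spring-loaded rubber foot (13 mm in diameter) at the end of the clamp arm; it yields up to 12 mm and presses the seated relay with about 3 to 6 N when the lever is fully pulled; origin at the centre of its pressing face
- tape_roll: roll of black tape lying flat, 58 mm in diameter, 19 mm high, loose; leave it
- project_box: grey plastic box with a green lid, 70 x 95 x 42 mm, loose; leave it

How it is judged:
By the outcome, as a careful person would: the job done as asked, in the order asked, and still so for the second after the job is handed in, while the arm keeps its last pose, push and grip.
It also fails if it takes over 61 s, if anything falls off the work surface, if the arm or the gripper's body presses on something with over 40 N, if the wrist force passes 120 N, or if a joint passes its speed limit or range.

## Robot

A 6-joint arm with a two-finger parallel gripper is mounted at the origin on the work surface. World frame = base frame: x ahead of the robot, y to its left, z up, the work surface at z = 0. Lengths are in mm, angles in rad, forces in N, time in s.
With the tool pointing down it reaches from about 350 to 775 mm from the base axis. Payload 7.3 kg.
Tool frame: the origin (TCP) lies at the very end of the fingers, on their centre line; the grasp point (between the pads) lies bot.grasp_offset behind it (bot.grasp_offset is the distance from the TCP to the grasp point, in mm); z points along the fingers, y is the line along which they close (so a half turn about z gives the same grasp; the last joint's range is limited). The gripper opens to 92 mm and grips with 3 to 60 N. Pads are 19 mm wide; open, the fingers measure 130 mm over their backs; the gripper's body (75 mm by 190 mm) begins 47 mm behind the grasp point.
Start: joints at [0.957, 0.342, 1.524, -0, 1.275, -0.146], TCP at [236.724, 468.622, 226.741] pointing down, gripper open.
Joint ranges: [-2.53, 2.53], [-0.77, 2.02], [0.04, 2.7], [-1, 4.14], [0.28, 2.66], [-3.11, 3.11]. Speed limits (rad/s): [2.57, 2.57, 3.14, 3.14, 3.14, 3.14].

## Interface

Orientations are given as [roll, pitch, yaw] about the fixed x, y, z axes, in that order (R = Rz(yaw) Ry(pitch) Rx(roll)).
In Python, from plant import bot gives the robot as it stands. The module is installed in compiled form; this text tells all that it offers.
- The arm moves only by the shell command python3 -m handwheel 'ROWS'. ROWS is JSON, a list of rows, each an object of numbers: "claw": the finger opening in mm, from 0 to 91.8; "dx", "dy", "dz": the shift along the tool's x, y, z in mm; "rx", "ry", "rz": the turn, a rotation vector about the tool's x, y, z in rad. A call has 1 to 10 rows; each row shifts and turns the commanded pose from where the row before left it, along the tool's axes as they then stand; what a row does not reach is not made up. A row lasts 1/10 s, in which the tool goes at most 50 mm and 8.59 degrees, less where a joint would pass 70% of its speed; a pose out of reach is approached as far as the arm can. A call is refused whole if a number of a shift passes 50 or a number of a turn 0.15, either way. A call with a gripper value outside its range is refused whole. The fingers move at their own pace and stop on an object; the grip force is fixed at half the most. Time passes only in rows, so rows that do not move let the fingers close. It gives the time, the measured TCP pose, the force and the opening at its end, in the units of the state.
- bot.get_obs(): the state, without advancing time (a new reading comes with each control period).
- bot.capture(name): name is "scene" or "side" or "wrist"; returns a dict with "frame" (384x512x3 uint8, red, green, blue), "camera_matrix" (3x3 intrinsics, pixels), "k1" (the pictures are not rectified: a ray, as slopes to the right and down, at radius r is drawn at 1 + k1 r^2 times it, then the intrinsics apply), "view" (4x4, takes a point from world to camera coordinates); the wrist camera has in their place "mount" (4x4, takes a point from camera to tool coordinates, whose origin is the TCP and whose axes are the flange's). Camera axes: x right, y down, z forward; pixel columns grow to the right and rows downward; lengths in mm; the calibration is good to about 2 mm. A picture is of the moment at which its call begins: read the wrist's pose just before it. There is no depth.
- bot.close_job(): hands the job in, once; it reports no verdict.
The state is a dict: "time": time; "joint_positions": joint angles; "dq": joint speeds; "tau": joint torques, N m; "tool_pos": TCP position; "tcp_rot": TCP orientation; "contact_force": force on the tool from outside, world axes, zero at the start; "moment": the same for the moment, N m; "grip_width": finger opening in mm.
Only numpy, scipy, OpenCV 4.12 (cv2) and the standard library are available. Lean on these libraries where they do the work, as an engineer would, in place of code of your own. Each camera call takes 0.05 s, during which the arm holds its last target. There are 200 camera calls.

## Working session

There is one attempt and no reset: what is moved stays moved. The work goes in short steps, Python scripts to look and compute and a shell command to move; the robot and the scene stay as the last step left them, time stands still between calls to the robot, and variables do not carry over. Pictures are saved under pics/ and viewed, on a budget of 10 in all, crops included, one or two more only if the job needs it, and the job is handed in when it is done.

```bash
mkdir -p pics; ls; cat > h.py <<'E'
import numpy as np, cv2
from plant import bot
from scipy.spatial.transform import Rotation as R
def cap(n):
    o=bot.get_obs(); c=bot.capture(n); c['obs']=o
    if 'view' in c: c['T']=np.linalg.inv(np.array(c['view']))
    else:
        T=np.eye(4); T[:3,:3]=R.from_euler('xyz',o['tcp_rot']).as_matrix(); T[:3,3]=o['tool_pos']
        c['T']=T@np.array(c['mount'])
    return c
def ray(c,uv):
    K=np.array(c['camera_matrix']); d=np.linalg.inv(K)@[uv[0],uv[1],1]; p=d[:2].copy(); q=p.copy()
    for _ in range(20): q=p/(1+c['k1']*(q@q))
    v=c['T'][:3,:3]@[q[0],q[1],1]; return c['T'][:3,3],v/np.linalg.norm(v)
def onz(c,uv,z):
    o,v=ray(c,uv); return o+v*(z-o[2])/v[2]
def proj(c,P):
    P=np.atleast_2d(P); V=np.linalg.inv(c['T']); q=P@V[:3,:3].T+V[:3,3]; s=q[:,:2]/q[:,2:]
    s=s*(1+c['k1']*(s**2).sum(1,keepdims=True)); K=np.array(c['camera_matrix']); return s@K[:2,:2].T+K[:2,2]
def two(c1,u1,c2,u2):
    o1,v1=ray(c1,u1);o2,v2=ray(c2,u2); A=np.c_[v1,-v2]; t=np.linalg.lstsq(A,o2-o1,rcond=None)[0]
    a,b=o1+t[0]*v1,o2+t[1]*v2; return (a+b)/2,np.linalg.norm(a-b)
def save(c,n): cv2.imwrite('pics/'+n,c['frame'][:,:,::-1])
E
python3 - <<'E'
from h import *
ims=[]
for n in('scene','side'):
    c=cap(n); save(c,n+'0.png'); print(n,c['T'].round(2).tolist(),c['camera_matrix'],c['k1'])
c=cap('wrist');save(c,'wrist0.png');print(c['mount'],c['obs'],bot.grasp_offset)
E
```

```text
pics
scene [[-0.6, 0.61, -0.52, 1153.54], [0.8, 0.44, -0.41, 557.22], [-0.02, -0.66, -0.75, 992.37], [0.0, 0.0, 0.0, 1.0]] [[453.53339487   0.         252.09433085]
 [  0.         453.53339487 192.26508379]
 [  0.           0.           1.        ]] -0.052346074947152446
side [[-1.0, -0.01, 0.04, 506.17], [-0.04, 0.6, -0.8, 856.41], [-0.02, -0.8, -0.6, 674.77], [0.0, 0.0, 0.0, 1.0]] [[446.243087     0.         255.94301094]
 [  0.         446.243087   191.75128225]
 [  0.           0.           1.        ]] -0.06397041604738267
[[ 4.87064528e-04 -9.58495821e-01 -2.85106164e-01  7.73477908e+01]
 [ 9.99999846e-01  5.42790879e-04 -1.16442017e-04 -1.69687707e-02]
 [ 2.66362212e-04 -2.85106063e-01  9.58495937e-01 -1.58462344e+02]
 [ 0.00000000e+00  0.00000000e+00  0.00000000e+00  1.00000000e+00]] {'time': 0.1, 'joint_positions': array([ 9.57009501e-01,  3.42652545e-01,  1.52489004e+00, -2.62255457e-05,
        1.27537426e+00, -1.45991069e-01]), 'dq': array([-0.00248953, -0.00043404, -0.00302338,  0.00164278, -0.00047834,
       -0.00064496]), 'tau': array([ 8.08079312e-04, -4.32002378e+01, -2.44694924e+01,  7.17462623e-02,
        5.26014017e-02, -1.84325148e-05]), 'tool_pos': array([236.5171526 , 468.32242034, 226.12568703]), 'tcp_rot': array([-3.14027890e+00, -1.67821667e-04,  2.67380444e+00]), 'contact_force': array([-0.43040733,  0.76008351,  0.78247987]), 'moment': array([-0.03940067,  0.03303396, -0.02643641]), 'grip_width': 91.70327846956417} 18.8
```

View pics/scene0.png

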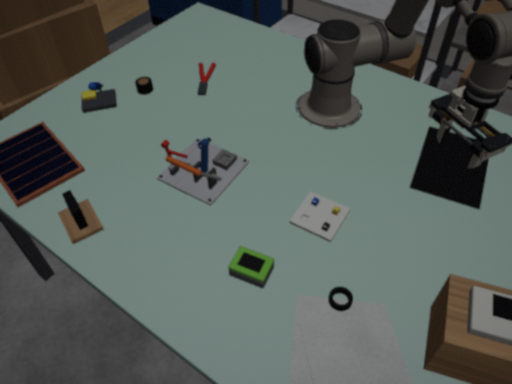

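View pics/side0.png

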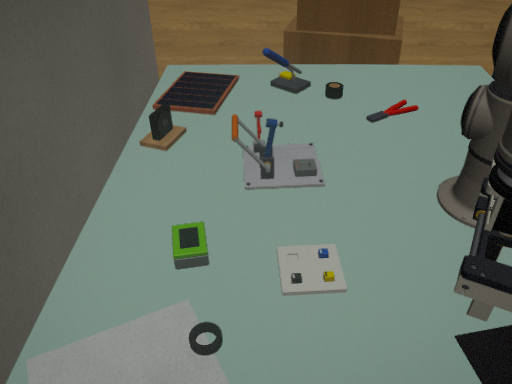

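The scene view shows the tray at about (320,215) with the blue relay at (315,201). The clamp is near (205,165), with the catch knob at about (166,146). In the side view the relay is at (323,253), the knob at (258,115) and the handle at (235,127).

```bash
python3 - <<'E'
from h import *
C={n:cap(n) for n in('scene','side')}
box={'scene':dict(tray=(285,190,355,242),knob=(155,136,178,160),handle=(160,150,225,185),clamp=(150,130,255,205)),
'side':dict(tray=(270,240,352,298),knob=(250,106,268,122),handle=(226,110,245,145),clamp=(235,135,330,195))}
def m(n,k,f):
    x0,y0,x1,y1=box[n][k]; im=C[n]['frame'][y0:y1,x0:x1].astype(int); h=cv2.cvtColor(im.astype(np.uint8),cv2.COLOR_RGB2HSV).astype(int)
    return f(im,h).astype(np.uint8),np.array([x0,y0])
def cen(M):
    mk,o=M; k,l,s,c=cv2.connectedComponentsWithStats(mk); i=1+s[1:,4].argmax(); return c[i]+o,s[i,4],l==i
F=dict(blue=('tray',lambda i,h:(h[...,0]>105)&(h[...,0]<130)&(h[...,1]>130)),
 knob=('knob',lambda i,h:((h[...,0]<6)|(h[...,0]>172))&(h[...,1]>150)&(h[...,2]>80)),
 handle=('handle',lambda i,h:(h[...,0]>=5)&(h[...,0]<18)&(h[...,1]>170)&(h[...,2]>100)))
for k,(b,f) in F.items():
    r={n:cen(m(n,b,f)) for n in C}
    print(k,[(r[n][0].round(1),r[n][1]) for n in C],two(C['scene'],r['scene'][0],C['side'],r['side'][0]))
    if k=='blue':
        for n in C: print(onz(C[n],r[n][0],14))
for k,z in(('tray',10),('clamp',10)):
  for n in C:
    mk,o=m(n,k,lambda i,h:(h[...,1]<40)&(h[...,2]>110))
    mk=cv2.morphologyEx(mk,cv2.MORPH_CLOSE,np.ones((5,5),np.uint8))
    cs,_=cv2.findContours(mk,0,2); c=max(cs,key=cv2.contourArea); q=cv2.approxPolyDP(cv2.convexHull(c),4,True)[:,0]+o
    print(k,n,cv2.contourArea(c)); print([(tuple(p),onz(C[n],p,z)[:2].round(1)) for p in q])
# upsampled crops
a=cv2.resize(C['scene']['frame'][130:245,150:355],None,fx=3.9,fy=3.9,interpolation=2)[...,::-1]
cv2.imwrite('pics/crop1.png',a[:,:800])
E
```

```text
blue [(array([315.5, 200.7]), np.int32(15)), (array([323.6, 253.3]), np.int32(66))] (array([401.14012505, 192.70816624,  13.72797576]), np.float64(3.746188163122005))
[399.40075179 191.35100855  14.        ]
[402.40698993 195.17946784  14.        ]
knob [(array([164.8, 143. ]), np.int32(24)), (array([257.9, 114.2]), np.int32(36))] (array([ 549.3488695 , -228.15870908,  116.99405127]), np.float64(5.264423648087129))
handle [(array([183.5, 165. ]), np.int32(119)), (array([234.4, 126.7]), np.int32(115))] (array([ 602.39766862, -101.52760934,  147.5507849 ]), np.float64(3.3212317997255387))
tray scene 3519.0
[((np.int64(354), np.int64(190)), array([296.8, 258.6])), ((np.int64(354), np.int64(241)), array([455.2, 344.7])), ((np.int64(285), np.int64(241)), array([561.7, 198.2])), ((np.int64(285), np.int64(190)), array([413.5,  97.5]))]
tray side 4617.0
[((np.int64(351), np.int64(240)), array([339.5, 150.1])), ((np.int64(351), np.int64(297)), array([359.7, 306. ])), ((np.int64(270), np.int64(297)), array([512. , 308.5])), ((np.int64(270), np.int64(240)), array([513.9, 152.6]))]
clamp scene 7650.0
[((np.int64(254), np.int64(130)), array([ 255.6, -132. ])), ((np.int64(254), np.int64(204)), array([508.2,  56.5])), ((np.int64(150), np.int64(204)), array([ 681.9, -182.4])), ((np.int64(150), np.int64(130)), array([ 455.5, -412.2]))]
clamp side 4777.5
[((np.int64(329), np.int64(135)), array([ 344.7, -299. ])), ((np.int64(329), np.int64(194)), array([371.7, -12.2])), ((np.int64(235), np.int64(194)), array([601.5,  -9.5])), ((np.int64(238), np.int64(135)), array([ 614. , -297.4]))]
```

View pics/crop1.png

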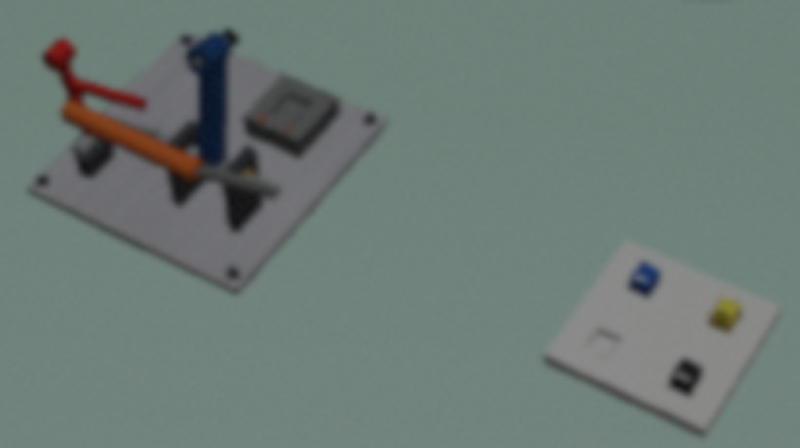

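The crop shows the whole clamp plate and the tray corners. The catch is at the left, the nest faces the robot, and the blue relay is in the tray's upper-left pocket. I'll use the corners by eye for a coarse fit.

```bash
python3 - <<'E'
from h import *
c=cap('scene'); f=lambda p:np.array(p)/3.9+[150,130]
for n,P in(('clamp',[(388,120),(238,290),(27,187),(180,36)]),('tray',[(545,355),(628,240),(779,305),(705,428)])):
    W=np.array([onz(c,f(p),10)[:2] for p in P]); print(n,W.round(0).tolist(),'mean',W.mean(0))
    d=np.roll(W,-1,0)-W; print(np.hypot(*d.T).round(0), np.degrees(np.arctan2(d[:,1],d[:,0])).round(1))
E
```

```text
clamp [[378.0, -58.0], [581.0, -41.0], [598.0, -238.0], [400.0, -257.0]] mean [ 489.16282013 -148.47327526]
[203. 198. 198. 200.] [   4.8  -85.1 -174.7   96.3]
tray [[499.0, 171.0], [374.0, 161.0], [364.0, 282.0], [488.0, 293.0]] mean [431.28178218 226.93362367]
[125. 121. 124. 122.] [-175.4   95.1    5.4  -84.5]
```

```bash
cat >> h.py <<'E'
def delta(P,yaw=None):
    o=bot.get_obs(); Rm=R.from_euler('xyz',o['tcp_rot']); print('pos',o['tool_pos'].round(1),'rot',o['tcp_rot'].round(3),'F',o['contact_force'].round(1),'w',round(o['grip_width'],1),'t',o['time'])
    print('tool d',Rm.inv().apply(np.array(P)-o['tool_pos']).round(1))
    if yaw is not None: print('rv',(Rm.inv()*R.from_euler('xyz',[np.pi,0,yaw])).as_rotvec().round(4))
E
python3 -m handwheel '[{"rz":-0.14,"dz":19},{"rz":-0.14,"dz":19},{"rz":-0.14,"dz":19},{"rz":-0.14,"dz":19}]'
python3 -m handwheel '[{"dx":-20,"dy":-41},{"dx":-20,"dy":-41},{"dx":-20,"dy":-41},{"dx":-20,"dy":-41},{"dx":-20,"dy":-41},{"dx":-20,"dy":-41},{"dx":-19,"dy":-42},{"claw":50},{}]'
python3 - <<'E'
from h import *
delta([400,193,150],-3.05)
c=cap('wrist');save(c,'w1.png')
E
```

```text
pos [236.6 468.5 226.5] rot [-3.141 -0.     2.674] F [-0.1 -0.5 -0.9] w 91.8 t 0.3
tool d [-270.  -172.2   76.6]
rv [-4.000e-04 -2.000e-04 -5.594e-01]invalid input at $[0]: expected keys claw, dx, dy, dz, rx, ry, rz
invalid input at $[0]: expected keys claw, dx, dy, dz, rx, ry, rz
```

View pics/w1.png

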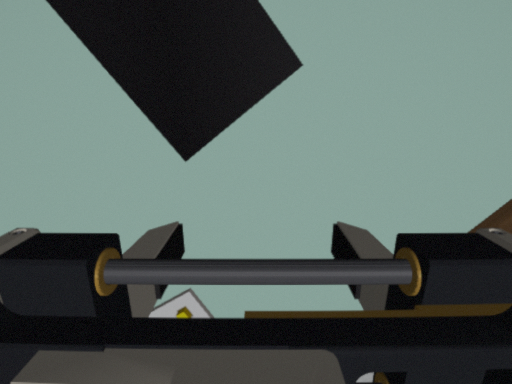

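All the keys are required. In the wrist picture the gripper hides everything below about row 230, so the target has to sit on the tool's +x side.

```bash

python3 -m handwheel '[{"claw":60,"dx":0,"dy":0,"dz":19,"rx":0,"ry":0,"rz":-0.14},{"claw":60,"dx":0,"dy":0,"dz":19,"rx":0,"ry":0,"rz":-0.14},{"claw":60,"dx":0,"dy":0,"dz":19,"rx":0,"ry":0,"rz":-0.14},{"claw":60,"dx":0,"dy":0,"dz":19,"rx":0,"ry":0,"rz":-0.14}]'
python3 -m handwheel '[{"claw":60,"dx":-24,"dy":-36,"dz":0,"rx":0,"ry":0,"rz":0},{"claw":60,"dx":-24,"dy":-36,"dz":0,"rx":0,"ry":0,"rz":0},{"claw":60,"dx":-24,"dy":-36,"dz":0,"rx":0,"ry":0,"rz":0},{"claw":60,"dx":-24,"dy":-36,"dz":0,"rx":0,"ry":0,"rz":0},{"claw":60,"dx":-24,"dy":-36,"dz":0,"rx":0,"ry":0,"rz":0},{"claw":60,"dx":-24,"dy":-36,"dz":0,"rx":0,"ry":0,"rz":0},{"claw":60,"dx":-24,"dy":-36,"dz":0,"rx":0,"ry":0,"rz":0},{"claw":60,"dx":-20,"dy":-36,"dz":0,"rx":0,"ry":0,"rz":0},{"claw":60,"dx":0,"dy":0,"dz":0,"rx":0,"ry":0,"rz":0},{"claw":60,"dx":0,"dy":0,"dz":0,"rx":0,"ry":0,"rz":0}]'
python3 - <<'E'
from h import *
delta([450,197,150],-3.05)
c=cap('wrist');save(c,'w2.png')
E
```

```text
time: 0.75
tool_pos: [236.7, 468.6, 150.1]
tcp_rot: [3.141, 0.0, -3.044]
contact_force: [0.3, 0.1, 0.1]
grip_width: 64.5
time: 1.75
tool_pos: [450.6, 198.6, 150.6]
tcp_rot: [3.141, -0.001, -3.052]
contact_force: [0.6, 0.2, 0.5]
grip_width: 60.1
pos [450.6 198.6 150.6] rot [ 3.141e+00 -1.000e-03 -3.052e+00] F [0.6 0.2 0.5] w 60.1 t 1.75
tool d [ 0.7 -1.6  0.6]
rv [ 0.0004 -0.0005 -0.0019]
```

View pics/w2.png

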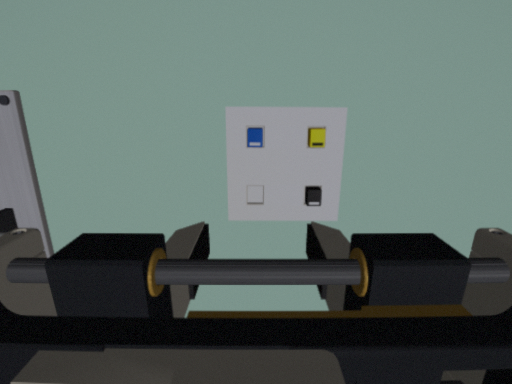

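The tray is at (285,163) and square to the image. The blue relay is at (256,137) with its long side up the image, i.e. along tool x. Next I measure it and the tray outline.

```bash
python3 - <<'E'
from h import *
c=cap('wrist'); im=c['frame'][:225]; h=cv2.cvtColor(im,cv2.COLOR_RGB2HSV)
def big(mk,x0,x1):
    mk=mk.astype(np.uint8).copy(); mk[:,:x0]=0;mk[:,x1:]=0
    cs,_=cv2.findContours(mk,0,cv2.CHAIN_APPROX_NONE); return max(cs,key=cv2.contourArea)
b=big((h[...,0]>105)&(h[...,0]<130)&(h[...,1]>130),200,360); print('blue bbox',cv2.boundingRect(b))
p=np.array([onz(c,q,20.5)[:2] for q in b[:,0].astype(float)],np.float32); r=cv2.minAreaRect(p); print(r)
t=big((h[...,1]<35)&(h[...,2]>100),200,360)
p=np.array([onz(c,q,10)[:2] for q in t[:,0].astype(float)],np.float32); r=cv2.minAreaRect(p); print('tray',r)
x0,y0=225,100; cv2.imwrite('pics/w2c.png',cv2.resize(c['frame'][100:230,200:360],None,fx=4.5,fy=4.5,interpolation=2)[...,::-1])
E
```

```text
blue bbox (247, 129, 15, 18)
((402.5091552734375, 191.69659423828125), (17.20896339416504, 14.164852142333984), 4.689953327178955)
tray ((432.3831481933594, 226.35910034179688), (127.24832916259766, 126.8489761352539), 4.72810173034668)
```

View pics/w2c.png

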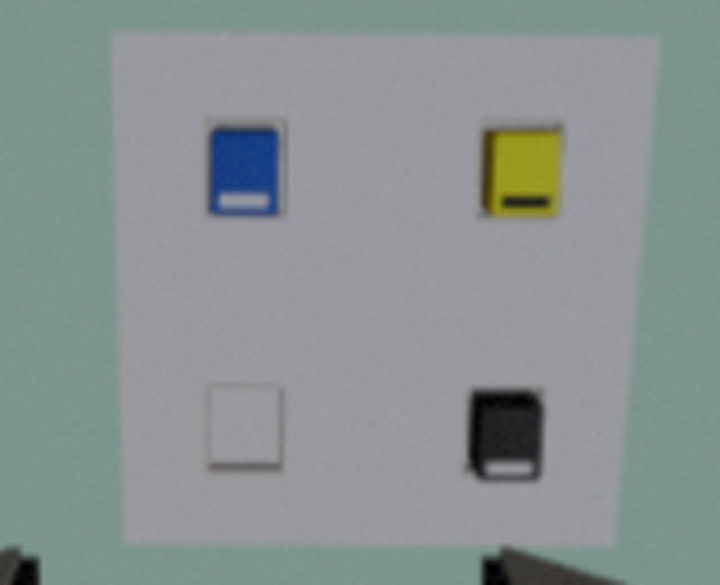

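```bash

python3 -m handwheel '[{"claw":40,"dx":24.1,"dy":-1.2,"dz":30,"rx":0,"ry":0,"rz":0.008},{"claw":40,"dx":24.1,"dy":-1.3,"dz":30,"rx":0,"ry":0,"rz":0},{"claw":40,"dx":0,"dy":0,"dz":30,"rx":0,"ry":0,"rz":0},{"claw":40,"dx":0,"dy":0,"dz":20,"rx":0,"ry":0,"rz":0},{"claw":40,"dx":0,"dy":0,"dz":0,"rx":0,"ry":0,"rz":0},{"claw":40,"dx":0,"dy":0,"dz":0,"rx":0,"ry":0,"rz":0}]'
python3 - <<'E'
from h import *
delta([402.8,191.8,12],-3.059)
E
```

```text
time: 2.45
tool_pos: [402.4, 193.4, 41.1]
tcp_rot: [3.141, -0.0, -3.056]
contact_force: [1.2, 0.8, -0.1]
grip_width: 40.5
pos [402.4 193.4  41.1] rot [ 3.141 -0.    -3.056] F [ 1.2  0.8 -0.1] w 40.5 t 2.45
tool d [-0.3 -1.6 29.1]
rv [ 0.0001 -0.0001  0.0034]
```

```bash

python3 -m handwheel '[{"claw":40,"dx":0,"dy":-1.3,"dz":10,"rx":0,"ry":0,"rz":0},{"claw":40,"dx":0,"dy":0,"dz":10,"rx":0,"ry":0,"rz":0},{"claw":40,"dx":0,"dy":0,"dz":8.6,"rx":0,"ry":0,"rz":0},{"claw":40,"dx":0,"dy":0,"dz":0,"rx":0,"ry":0,"rz":0},{"claw":5,"dx":0,"dy":0,"dz":0,"rx":0,"ry":0,"rz":0},{"claw":5,"dx":0,"dy":0,"dz":0,"rx":0,"ry":0,"rz":0},{"claw":5,"dx":0,"dy":0,"dz":0,"rx":0,"ry":0,"rz":0},{"claw":5,"dx":0,"dy":0,"dz":0,"rx":0,"ry":0,"rz":0},{"claw":5,"dx":0,"dy":0,"dz":0,"rx":0,"ry":0,"rz":0}]'
python3 - <<'E'
from h import *
for i in range(3): delta([402.8,191.8,12],-3.059);bot.capture('side')
E
```

```text
time: 3.35
tool_pos: [403.0, 191.2, 12.4]
tcp_rot: [3.141, 0.001, -3.057]
contact_force: [-0.6, 0.7, 1.3]
grip_width: 15.4
pos [403.  191.2  12.4] rot [ 3.141e+00  1.000e-03 -3.057e+00] F [-0.6  0.7  1.3] w 15.4 t 3.35
tool d [0.1 0.6 0.4]
rv [0.0002 0.0007 0.0017]
pos [403.  191.2  12.4] rot [ 3.141e+00  1.000e-03 -3.057e+00] F [-0.1 -1.   2.8] w 14.9 t 3.4
tool d [0.1 0.6 0.4]
rv [0.0002 0.0006 0.0016]
pos [403.  191.2  12.4] rot [ 3.141e+00  1.000e-03 -3.057e+00] F [-0.5  0.6  3.3] w 15.5 t 3.45
tool d [0.2 0.6 0.4]
rv [0.0002 0.0007 0.0016]
```

```bash

python3 -m handwheel '[{"claw":5,"dx":0,"dy":0,"dz":-10,"rx":0,"ry":0,"rz":0},{"claw":5,"dx":0,"dy":0,"dz":-20,"rx":0,"ry":0,"rz":0},{"claw":5,"dx":0,"dy":0,"dz":-38,"rx":0,"ry":0,"rz":0},{"claw":5,"dx":0,"dy":0,"dz":-40,"rx":0,"ry":0,"rz":0},{"claw":5,"dx":0,"dy":0,"dz":-40,"rx":0,"ry":0,"rz":0},{"claw":5,"dx":0,"dy":0,"dz":-40,"rx":0,"ry":0,"rz":0},{"claw":5,"dx":0,"dy":0,"dz":-30,"rx":0,"ry":0,"rz":0},{"claw":5,"dx":0,"dy":0,"dz":0,"rx":0,"ry":0,"rz":0}]'
python3 -m handwheel '[{"claw":5,"dx":-5,"dy":-30,"dz":0,"rx":0,"ry":0,"rz":0},{"claw":5,"dx":-5,"dy":-35,"dz":0,"rx":0,"ry":0,"rz":0},{"claw":5,"dx":-5,"dy":-35,"dz":0,"rx":0,"ry":0,"rz":0},{"claw":5,"dx":-5,"dy":-35,"dz":0,"rx":0,"ry":0,"rz":0},{"claw":5,"dx":-5,"dy":-35,"dz":0,"rx":0,"ry":0,"rz":0},{"claw":5,"dx":-5,"dy":-35,"dz":0,"rx":0,"ry":0,"rz":0},{"claw":5,"dx":-5,"dy":-35,"dz":0,"rx":0,"ry":0,"rz":0},{"claw":5,"dx":-5,"dy":-35,"dz":0,"rx":0,"ry":0,"rz":0},{"claw":5,"dx":-9,"dy":-30,"dz":0,"rx":0,"ry":0,"rz":0},{"claw":5,"dx":0,"dy":0,"dz":0,"rx":0,"ry":0,"rz":0}]'
python3 -m handwheel '[{"claw":5,"dx":0,"dy":0,"dz":0,"rx":0,"ry":0,"rz":0}]'
python3 - <<'E'
from h import *
delta([478,-109,230],-3.059)
c=cap('wrist');save(c,'w3.png')
E
```

```text
time: 4.3
tool_pos: [404.5, 191.7, 234.8]
tcp_rot: [3.14, 0.009, -3.057]
contact_force: [0.2, -0.0, -1.3]
grip_width: 15.0
time: 5.3
tool_pos: [477.6, -111.7, 229.3]
tcp_rot: [-3.141, -0.001, -3.061]
contact_force: [0.4, 0.6, 0.3]
grip_width: 14.9
time: 5.4
tool_pos: [476.5, -108.7, 229.3]
tcp_rot: [3.14, -0.002, -3.059]
contact_force: [-0.3, 0.2, 0.8]
grip_width: 15.3
pos [ 476.5 -108.7  229.3] rot [ 3.140e+00 -2.000e-03 -3.059e+00] F [-0.3  0.2  0.8] w 15.3 t 5.4
tool d [-1.4 -0.5 -0.7]
rv [ 0.0014 -0.0018  0.0002]
```

View pics/w3.png

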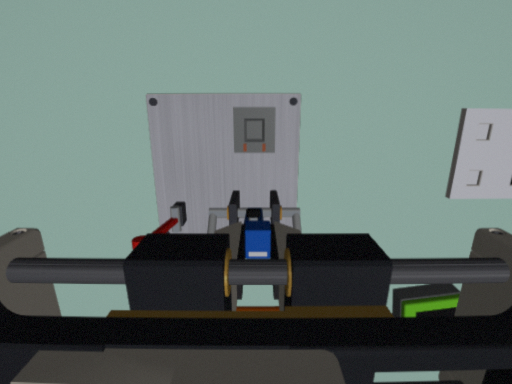

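The nest block's top is at about (254,130), with the plate corners at (153,102) and (293,101). The held relay is at (258,240).

```bash
python3 - <<'E'
from h import *
c=cap('wrist'); im=c['frame']; h=cv2.cvtColor(im,cv2.COLOR_RGB2HSV); z=c['obs']['tool_pos'][2]
def rect(mk,box,Z,n):
    x0,y0,x1,y1=box; m=np.zeros(mk.shape,np.uint8); m[y0:y1,x0:x1]=mk[y0:y1,x0:x1]
    cs,_=cv2.findContours(m,0,cv2.CHAIN_APPROX_NONE); t=max(cs,key=cv2.contourArea)
    p=np.array([onz(c,q,Z)[:2] for q in t[:,0].astype(float)],np.float32); r=cv2.minAreaRect(p); print(n,cv2.boundingRect(t),r); return r
g=im.astype(int).max(2)
print(im[115,245],im[130,255],im[115,220],im[60,220], im[101,153])
rect((h[...,1]<60)&(g<118)&(g>60),(225,100,282,160),30,'block')
rect((h[...,1]<60)&(g<70),(236,112,272,145),28,'pocketdark')
r=rect((h[...,0]>105)&(h[...,0]<130)&(h[...,1]>130),(235,205,280,275),z+8,'relay')
print(c['obs']['tool_pos'])
for n,b in(('L',(145,95,162,110)),('R',(286,95,300,110))): rect(g<60,b,10,n)
cv2.imwrite('pics/w3c.png',cv2.resize(im[95:270,215:300],None,fx=3.4,fy=3.4,interpolation=2)[...,::-1])
E
```

```text
[95 96 97] [94 97 98] [136 136 143] [136 163 155] [47 47 54]
block (233, 107, 42, 45) ((425.86846923828125, -116.98554992675781), (54.01702117919922, 51.822364807128906), 4.81918478012085)
pocketdark (245, 119, 19, 22) ((426.1464538574219, -116.22486877441406), (25.932720184326172, 22.855493545532227), 4.821098327636719)
relay (243, 209, 31, 51) ((470.9047546386719, -108.4957275390625), (32.131248474121094, 17.725223541259766), 8.66250228881836)
[ 476.48948031 -108.01231761  229.56397435]
L (149, 99, 7, 6) ((402.7115783691406, -250.21778869628906), (6.18613338470459, 7.903775215148926), 4.448307037353516)
R (290, 99, 6, 5) ((387.2325439453125, -69.87265014648438), (4.929583549499512, 6.472432613372803), 4.963710308074951)
```

View pics/w3c.png

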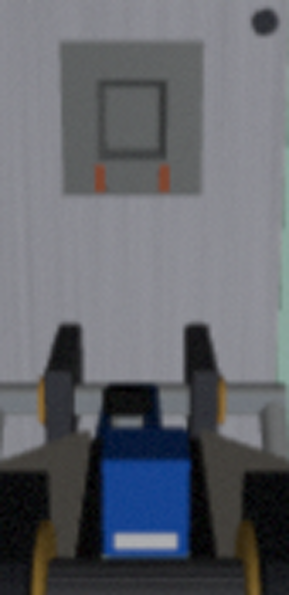

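```bash
python3 - <<'E'
from h import *
c=cap('wrist'); o=c['obs']; Rm=R.from_euler('xyz',o['tcp_rot'])
P=[onz(c,q,o['tool_pos'][2]+8.1) for q in((245.3,230.3),(270.3,230.3),(245.3,258.2),(270.3,258.2))]
for p in P: print(Rm.inv().apply(p-o['tool_pos']).round(1))
s=cap('side'); b=cap('scene')
p=np.array([426,-116.6,30]); print(proj(s,p),proj(b,p))
cv2.imwrite('pics/s2.png',cv2.resize(s['frame'][95:200,225:335],None,fx=5,fy=5,interpolation=2)[...,::-1])
for q in [(-45,0),(-78,0)]: pass
delta([426,-116.6,120],-np.pi+.084)
E
```

```text
[ 8.6 -7.  -8.1]
[ 8.6  7.6 -8.1]
[-9.7 -7.2 -8.1]
[-9.7  7.9 -8.1]
[[304.93328597 163.36126365]] [[224.37323709 157.10913476]]
pos [ 477.  -107.6  230.2] rot [ 3.141 -0.    -3.056] F [ 0.9  1.  -0.1] w 14.9 t 5.65
tool d [ 51.5  -4.6 110.2]
rv [ 0.0003 -0.0001  0.0017]
```

View pics/s2.png

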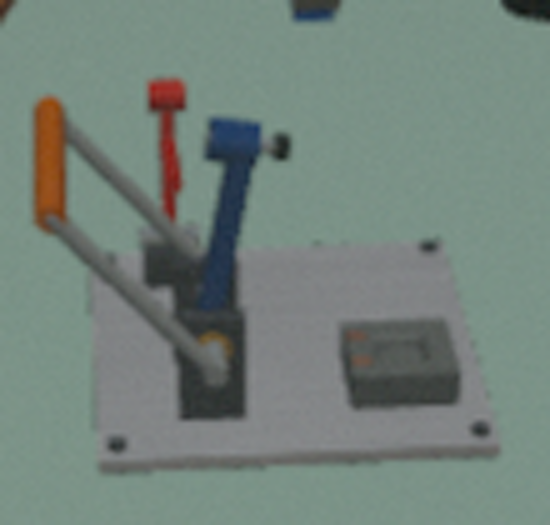

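Held relay is centred in the tool to within 0.5 mm. The block, the pocket and the plate holes agree on a nest centre of (426.1, -116.8) and a yaw of 4.9°. The side crop confirms the layout.

```bash

python3 -m handwheel '[{"claw":5,"dx":17,"dy":-1.6,"dz":0,"rx":0,"ry":0,"rz":0.002},{"claw":5,"dx":18,"dy":-1.6,"dz":0,"rx":0,"ry":0,"rz":0},{"claw":5,"dx":17,"dy":-1.6,"dz":0,"rx":0,"ry":0,"rz":0},{"claw":5,"dx":0,"dy":0,"dz":40,"rx":0,"ry":0,"rz":0},{"claw":5,"dx":0,"dy":0,"dz":40,"rx":0,"ry":0,"rz":0},{"claw":5,"dx":0,"dy":0,"dz":40,"rx":0,"ry":0,"rz":0},{"claw":5,"dx":0,"dy":0,"dz":40,"rx":0,"ry":0,"rz":0},{"claw":5,"dx":0,"dy":0,"dz":15,"rx":0,"ry":0,"rz":0},{"claw":5,"dx":0,"dy":0,"dz":0,"rx":0,"ry":0,"rz":0},{"claw":5,"dx":0,"dy":0,"dz":0,"rx":0,"ry":0,"rz":0}]'
python3 - <<'E'
from h import *
for i in range(3): delta([425.6,-116.8,32],-np.pi+.085); bot.capture('side')
E
```

```text
time: 6.65
tool_pos: [426.2, -117.5, 55.7]
tcp_rot: [-3.141, 0.001, -3.059]
contact_force: [-0.4, -0.1, -0.4]
grip_width: 15.5
pos [ 426.2 -117.5   55.7] rot [-3.141e+00  1.000e-03 -3.059e+00] F [-0.4 -0.1 -0.4] w 15.5 t 6.65
tool d [ 0.6  0.8 23.7]
rv [-0.0002  0.0005 -0.002 ]
pos [ 426.6 -117.8   56.2] rot [-3.141e+00  2.000e-03 -3.059e+00] F [-0.4  0.3  0.2] w 15.0 t 6.7
tool d [ 1.   1.1 24.2]
rv [-0.001   0.0018 -0.0021]
pos [ 426.8 -117.9   56.4] rot [-3.140e+00  2.000e-03 -3.059e+00] F [-0.4 -0.9 -0.4] w 15.2 t 6.75
tool d [ 1.2  1.3 24.4]
rv [-0.0013  0.0025 -0.0023]
```

```bash

python3 -m handwheel '[{"claw":5,"dx":0.7,"dy":0.9,"dz":6,"rx":0,"ry":0,"rz":0},{"claw":5,"dx":0,"dy":0,"dz":6,"rx":0,"ry":0,"rz":0},{"claw":5,"dx":0,"dy":0,"dz":5,"rx":0,"ry":0,"rz":0},{"claw":5,"dx":0,"dy":0,"dz":3,"rx":0,"ry":0,"rz":0},{"claw":5,"dx":0,"dy":0,"dz":2,"rx":0,"ry":0,"rz":0},{"claw":5,"dx":0,"dy":0,"dz":0,"rx":0,"ry":0,"rz":0},{"claw":5,"dx":0,"dy":0,"dz":0,"rx":0,"ry":0,"rz":0}]'
python3 - <<'E'
from h import *
for i in range(2): delta([425.6,-116.8,31.4],-np.pi+.085); bot.capture('side')
E
```

```text
time: 7.5
tool_pos: [425.1, -116.9, 33.1]
tcp_rot: [3.141, -0.0, -3.059]
contact_force: [0.4, 0.2, 0.9]
grip_width: 15.2
pos [ 425.1 -116.9   33.1] rot [ 3.141 -0.    -3.059] F [0.4 0.2 0.9] w 15.2 t 7.5
tool d [-0.5  0.1  1.7]
rv [ 0.0001 -0.     -0.0028]
pos [ 425.2 -116.9   33.2] rot [-3.142  0.    -3.059] F [0.3 0.3 0.2] w 15.2 t 7.55
tool d [-0.4  0.1  1.8]
rv [-0.      0.0003 -0.0028]
```

```bash

python3 -m handwheel '[{"claw":5,"dx":-0.4,"dy":0,"dz":1.3,"rx":0,"ry":0,"rz":0},{"claw":5,"dx":0,"dy":0,"dz":0,"rx":0,"ry":0,"rz":0},{"claw":36,"dx":0,"dy":0,"dz":0,"rx":0,"ry":0,"rz":0},{"claw":36,"dx":0,"dy":0,"dz":0,"rx":0,"ry":0,"rz":0},{"claw":36,"dx":0,"dy":0,"dz":0,"rx":0,"ry":0,"rz":0},{"claw":36,"dx":0,"dy":0,"dz":-15,"rx":0,"ry":0,"rz":0},{"claw":36,"dx":0,"dy":0,"dz":-30,"rx":0,"ry":0,"rz":0},{"claw":36,"dx":0,"dy":0,"dz":-40,"rx":0,"ry":0,"rz":0},{"claw":36,"dx":0,"dy":0,"dz":-40,"rx":0,"ry":0,"rz":0},{"claw":36,"dx":0,"dy":0,"dz":-40,"rx":0,"ry":0,"rz":0}]'
python3 -m handwheel '[{"claw":0,"dx":-18,"dy":0,"dz":-30,"rx":0,"ry":0,"rz":0},{"claw":0,"dx":-18,"dy":0,"dz":0,"rx":0,"ry":0,"rz":0},{"claw":0,"dx":-18,"dy":0,"dz":0,"rx":0,"ry":0,"rz":0},{"claw":0,"dx":0,"dy":0,"dz":0,"rx":0,"ry":0,"rz":0},{"claw":0,"dx":0,"dy":0,"dz":0,"rx":0,"ry":0,"rz":0}]'
python3 - <<'E'
from h import *
delta([478,-109,230])
c=cap('wrist'); cv2.imwrite('pics/w4.png',cv2.resize(c['frame'][85:260,120:310],None,fx=3.4,fy=3.4,interpolation=2)[...,::-1])
E
```

```text
time: 8.6
tool_pos: [425.1, -116.7, 198.4]
tcp_rot: [3.141, -0.0, -3.059]
contact_force: [0.7, 0.6, -0.3]
grip_width: 36.0
time: 9.1
tool_pos: [478.6, -112.2, 226.3]
tcp_rot: [3.141, -0.001, -3.059]
contact_force: [-0.4, -0.3, -0.5]
grip_width: 2.1
pos [ 478.6 -112.2  226.3] rot [ 3.141e+00 -1.000e-03 -3.059e+00] F [-0.4 -0.3 -0.5] w 2.1 t 9.1
tool d [ 0.3  3.3 -3.7]
```

View pics/w4.png

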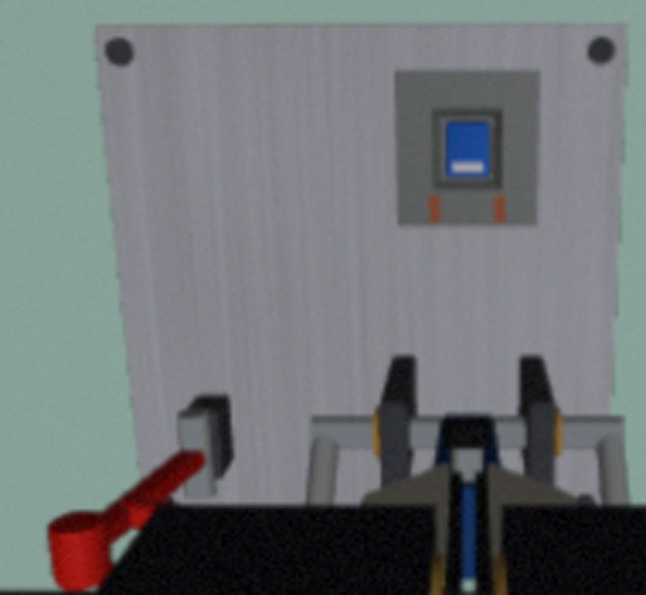

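The relay sits flat in the pocket at crop (467,148) and is released. The knob is at the lower left, at a catch angle of about 0.2 rad. Next, with the fingers closed, I approach the knob from its inner side.

```bash

python3 -m handwheel '[{"claw":0,"dx":-15,"dy":-20,"dz":0,"rx":0,"ry":0,"rz":0},{"claw":0,"dx":-16,"dy":-20,"dz":0,"rx":0,"ry":0,"rz":0},{"claw":0,"dx":-16,"dy":-20,"dz":0,"rx":0,"ry":0,"rz":0},{"claw":0,"dx":-15,"dy":-20,"dz":0,"rx":0,"ry":0,"rz":0},{"claw":0,"dx":0,"dy":0,"dz":30,"rx":0,"ry":0,"rz":0},{"claw":0,"dx":0,"dy":0,"dz":30,"rx":0,"ry":0,"rz":0},{"claw":0,"dx":0,"dy":0,"dz":30,"rx":0,"ry":0,"rz":0},{"claw":0,"dx":0,"dy":0,"dz":15,"rx":0,"ry":0,"rz":0},{"claw":0,"dx":0,"dy":0,"dz":0,"rx":0,"ry":0,"rz":0},{"claw":0,"dx":0,"dy":0,"dz":0,"rx":0,"ry":0,"rz":0}]'
cat >> h.py <<'E'
O=np.array([525.7,-108.3]); Cc,Ss=np.cos(.085),np.sin(.085)
def loc(): 
    o=bot.get_obs(); d=o['tool_pos'][:2]-O; print('clamp xyz',np.round([Cc*d[0]+Ss*d[1],-Ss*d[0]+Cc*d[1],o['tool_pos'][2]],1),'F',o['contact_force'].round(1),'rot',o['tcp_rot'].round(3),'w',round(o['grip_width'],1),'q',o['joint_positions'].round(2))
def W(x,y,z): return np.array([O[0]+Cc*x-Ss*y,O[1]+Ss*x+Cc*y,z])
E
python3 - <<'E'
from h import *
loc()
c=cap('side'); a=cv2.resize(c['frame'][70:190,215:335],None,fx=4,fy=4,interpolation=2)
d=cap('scene'); b=cv2.resize(d['frame'][105:225,140:220],None,fx=4,fy=4,interpolation=2)
cv2.imwrite('pics/k1.png',np.hstack([a,b])[...,::-1])
E
```

```text
time: 10.15
tool_pos: [547.4, -187.3, 122.3]
tcp_rot: [3.142, -0.0, -3.06]
contact_force: [0.7, -0.3, -0.2]
grip_width: 0.3
clamp xyz [ 14.9 -80.5 122.3] F [ 0.7 -0.3 -0.2] rot [ 3.142 -0.    -3.06 ] w 0.3 q [-0.46  0.54  1.52  0.    1.09 -2.11]
```

View pics/k1.png

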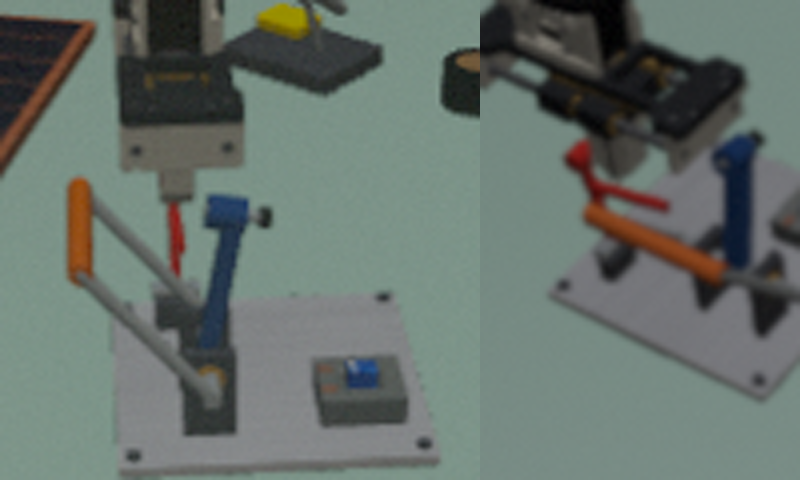

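Both views show the closed fingers inside the knob, above the nose rod, with the relay seated. Now I push outward.

```bash

python3 -m handwheel '[{"claw":0,"dx":0,"dy":-5,"dz":6,"rx":0,"ry":0,"rz":0},{"claw":0,"dx":0,"dy":-8,"dz":0,"rx":0,"ry":0,"rz":0},{"claw":0,"dx":0,"dy":-8,"dz":0,"rx":0,"ry":0,"rz":0},{"claw":0,"dx":0,"dy":-8,"dz":0,"rx":0,"ry":0,"rz":0},{"claw":0,"dx":0,"dy":-8,"dz":1,"rx":0,"ry":0,"rz":0},{"claw":0,"dx":0,"dy":-8,"dz":1,"rx":0,"ry":0,"rz":0},{"claw":0,"dx":0,"dy":0,"dz":0,"rx":0,"ry":0,"rz":0}]'
python3 - <<'E'
from h import *
loc()
C=[cap('scene'),cap('side')]; u=[]
for c,(x0,y0,x1,y1) in zip(C,((130,125,200,185),(225,95,300,160))):
    h=cv2.cvtColor(c['frame'],cv2.COLOR_RGB2HSV); m=np.zeros(h.shape[:2],np.uint8); s=(slice(y0,y1),slice(x0,x1))
    m[s]=((((h[...,0]<5)|(h[...,0]>172))&(h[...,1]>150)&(h[...,2]>60))[s])
    ys,xs=np.nonzero(m); print(len(xs),xs.min(),xs.max(),ys.min(),ys.max())
for th in (.2,.4,.6,.8,1.0,1.3): print(th,[proj(c,W(15,-105-80*np.sin(th),40+80*np.cos(th))).round(0).tolist() for c in C])
E
```

```text
time: 10.95
tool_pos: [551.3, -233.3, 113.5]
tcp_rot: [-3.141, -0.0, -3.061]
contact_force: [0.0, 0.3, -0.5]
grip_width: 0.3
clamp xyz [  14.9 -126.7  113.5] F [ 0.   0.3 -0.5] rot [-3.141 -0.    -3.061] w 0.3 q [-0.53  0.58  1.47 -0.    1.1  -2.18]
34 157 179 144 154
38 257 259 116 137
0.2 [[[165.0, 144.0]], [[258.0, 113.0]]]
0.4 [[[161.0, 143.0]], [[258.0, 112.0]]]
0.6 [[[157.0, 144.0]], [[257.0, 112.0]]]
0.8 [[[155.0, 145.0]], [[257.0, 113.0]]]
1.0 [[[153.0, 147.0]], [[257.0, 116.0]]]
1.3 [[[152.0, 151.0]], [[257.0, 121.0]]]
```

```bash

python3 -m handwheel '[{"claw":0,"dx":0,"dy":-8,"dz":0,"rx":0,"ry":0,"rz":0},{"claw":0,"dx":0,"dy":-8,"dz":2,"rx":0,"ry":0,"rz":0},{"claw":0,"dx":0,"dy":-8,"dz":5,"rx":0,"ry":0,"rz":0},{"claw":0,"dx":0,"dy":-8,"dz":8,"rx":0,"ry":0,"rz":0},{"claw":0,"dx":0,"dy":0,"dz":0,"rx":0,"ry":0,"rz":0}]'
python3 - <<'E'
from h import *
loc()
E
python3 -m handwheel '[{"claw":0,"dx":0,"dy":-8,"dz":8,"rx":0,"ry":0,"rz":0},{"claw":0,"dx":0,"dy":-8,"dz":8,"rx":0,"ry":0,"rz":0},{"claw":0,"dx":0,"dy":-6,"dz":8,"rx":0,"ry":0,"rz":0},{"claw":0,"dx":0,"dy":-2,"dz":4,"rx":0,"ry":0,"rz":0},{"claw":0,"dx":0,"dy":0,"dz":0,"rx":0,"ry":0,"rz":0}]'
python3 - <<'E'
from h import *
loc()
E
```

```text
time: 11.55
tool_pos: [553.3, -264.8, 97.2]
tcp_rot: [3.141, -0.002, -3.061]
contact_force: [-0.6, 0.6, -0.1]
grip_width: 0.6
clamp xyz [  14.2 -158.3   97.2] F [-0.6  0.6 -0.1] rot [ 3.141e+00 -2.000e-03 -3.061e+00] w 0.6 q [-0.57  0.62  1.43 -0.    1.09 -2.22]
time: 12.05
tool_pos: [555.5, -287.9, 69.8]
tcp_rot: [3.141, -0.001, -3.06]
contact_force: [1.1, 0.8, 0.0]
grip_width: 0.7
clamp xyz [  14.4 -181.5   69.8] F [1.1 0.8 0. ] rot [ 3.141e+00 -1.000e-03 -3.060e+00] w 0.7 q [-0.6   0.67  1.42  0.    1.05 -2.25]
```

```bash

python3 -m handwheel '[{"claw":0,"dx":0,"dy":0,"dz":-35,"rx":0,"ry":0,"rz":0},{"claw":0,"dx":0,"dy":0,"dz":-45,"rx":0,"ry":0,"rz":0},{"claw":0,"dx":0,"dy":0,"dz":-45,"rx":0,"ry":0,"rz":0},{"claw":50,"dx":0,"dy":0,"dz":-25,"rx":0,"ry":0,"rz":0.14},{"claw":50,"dx":0,"dy":0,"dz":0,"rx":0,"ry":0,"rz":0.14},{"claw":50,"dx":0,"dy":0,"dz":0,"rx":0,"ry":0,"rz":0.14},{"claw":50,"dx":0,"dy":0,"dz":0,"rx":0,"ry":0,"rz":0.14},{"claw":50,"dx":0,"dy":0,"dz":0,"rx":0,"ry":0,"rz":0.14},{"claw":50,"dx":0,"dy":0,"dz":0,"rx":0,"ry":0,"rz":0.14},{"claw":50,"dx":0,"dy":0,"dz":0,"rx":0,"ry":0,"rz":0.14}]'
python3 -m handwheel '[{"claw":50,"dx":0,"dy":0,"dz":0,"rx":0,"ry":0,"rz":0.14},{"claw":50,"dx":0,"dy":0,"dz":0,"rx":0,"ry":0,"rz":0.14},{"claw":50,"dx":0,"dy":0,"dz":0,"rx":0,"ry":0,"rz":0.14},{"claw":50,"dx":0,"dy":0,"dz":0,"rx":0,"ry":0,"rz":0.14},{"claw":50,"dx":0,"dy":0,"dz":0,"rx":0,"ry":0,"rz":0.03},{"claw":50,"dx":0,"dy":0,"dz":0,"rx":0,"ry":0,"rz":0}]'
python3 - <<'E'
from h import *
loc(); delta(W(77,0,218),np.pi/2+.085)
C=[cap('scene'),cap('side')]
for th in (.8,1.0,1.2,1.4): print(th,[proj(c,W(15,-105-80*np.sin(th),40+80*np.cos(th))).round(0).tolist() for c in C])
for c,(x0,y0,x1,y1) in zip(C,((140,135,180,160),(250,105,265,125))):
    h=cv2.cvtColor(c['frame'],cv2.COLOR_RGB2HSV); m=np.zeros(h.shape[:2],np.uint8); s=(slice(y0,y1),slice(x0,x1))
    m[s]=((((h[...,0]<5)|(h[...,0]>172))&(h[...,1]>150)&(h[...,2]>60))[s])
    ys,xs=np.nonzero(m); print(len(xs),xs.min(),xs.max(),ys.min(),ys.max())
a=cv2.resize(C[1]['frame'][70:190,215:335],None,fx=4,fy=4,interpolation=2);b=cv2.resize(C[0]['frame'][105:225,140:220],None,fx=4,fy=4,interpolation=2)
cv2.imwrite('pics/k2.png',np.hstack([a,b])[...,::-1])
E
```

```text
time: 13.05
tool_pos: [555.9, -287.4, 221.1]
tcp_rot: [3.141, 0.0, 2.238]
contact_force: [-0.4, -0.7, -0.2]
grip_width: 48.5
time: 13.65
tool_pos: [555.9, -287.5, 221.1]
tcp_rot: [3.141, 0.0, 1.654]
contact_force: [-0.2, 0.8, 0.5]
grip_width: 50.0
clamp xyz [  14.9 -181.1  221.1] F [-0.2  0.8  0.5] rot [3.141 0.    1.654] w 50.0 q [-0.6   0.53  1.23  0.    1.37 -0.68]
pos [ 555.9 -287.5  221.1] rot [3.141 0.    1.654] F [-0.2  0.8  0.5] w 50.0 t 13.65
tool d [181.2  61.8   3.1]
rv [ 0.0003  0.0001 -0.0018]
0.8 [[[155.0, 145.0]], [[257.0, 113.0]]]
1.0 [[[153.0, 147.0]], [[257.0, 116.0]]]
1.2 [[[152.0, 149.0]], [[257.0, 119.0]]]
1.4 [[[152.0, 153.0]], [[257.0, 123.0]]]
61 149 164 140 159
21 255 259 109 124
```

View pics/k2.png

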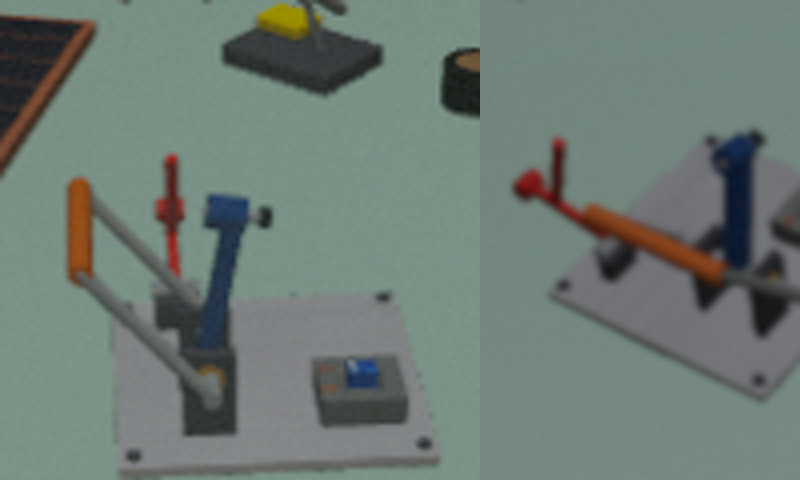

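The catch is flipped out: the knob is at about (257,123) in the side view, roughly 1.3 to 1.4 rad. The relay is still seated. Next, the handle.

```bash

python3 -m handwheel '[{"claw":50,"dx":30,"dy":10,"dz":0,"rx":0,"ry":0,"rz":0},{"claw":50,"dx":30,"dy":10,"dz":0,"rx":0,"ry":0,"rz":0},{"claw":50,"dx":30,"dy":10,"dz":0,"rx":0,"ry":0,"rz":0},{"claw":50,"dx":30,"dy":10,"dz":0,"rx":0,"ry":0,"rz":0},{"claw":50,"dx":30,"dy":10,"dz":0,"rx":0,"ry":0,"rz":0},{"claw":50,"dx":31,"dy":12,"dz":0,"rx":0,"ry":0,"rz":0},{"claw":50,"dx":0,"dy":0,"dz":30,"rx":0,"ry":0,"rz":0},{"claw":50,"dx":0,"dy":0,"dz":20,"rx":0,"ry":0,"rz":0},{"claw":50,"dx":0,"dy":0,"dz":0,"rx":0,"ry":0,"rz":0},{"claw":50,"dx":0,"dy":0,"dz":0,"rx":0,"ry":0,"rz":0}]'
python3 - <<'E'
from h import *
loc(); delta(W(77,0,130),np.pi/2+.085)
E
```

```text
time: 14.75
tool_pos: [602.8, -102.3, 171.3]
tcp_rot: [3.142, -0.0, 1.654]
contact_force: [0.6, -0.2, -0.4]
grip_width: 50.1
clamp xyz [ 77.4  -0.6 171.3] F [ 0.6 -0.2 -0.4] rot [ 3.142 -0.     1.654] w 50.1 q [-0.29  0.54  1.35  0.    1.24 -0.38]
pos [ 602.8 -102.3  171.3] rot [ 3.142 -0.     1.654] F [ 0.6 -0.2 -0.4] w 50.1 t 14.75
tool d [ 0.6 -0.4 41.3]
rv [ 0.0001 -0.0001 -0.0016]
```

```bash

python3 -m handwheel '[{"claw":50,"dx":0,"dy":0,"dz":15,"rx":0,"ry":0,"rz":0},{"claw":50,"dx":0,"dy":0,"dz":15,"rx":0,"ry":0,"rz":0},{"claw":50,"dx":0,"dy":0,"dz":12,"rx":0,"ry":0,"rz":0},{"claw":5,"dx":0,"dy":0,"dz":0,"rx":0,"ry":0,"rz":0},{"claw":5,"dx":0,"dy":0,"dz":0,"rx":0,"ry":0,"rz":0},{"claw":5,"dx":0,"dy":0,"dz":0,"rx":0,"ry":0,"rz":0},{"claw":5,"dx":0,"dy":0,"dz":0,"rx":0,"ry":0,"rz":0},{"claw":5,"dx":0,"dy":0,"dz":0,"rx":0,"ry":0,"rz":0},{"claw":5,"dx":0,"dy":0,"dz":0,"rx":0,"ry":0,"rz":0}]'
python3 - <<'E'
from h import *
loc()
phi0=np.arctan2(77,92)
# tool rows: x_tool=clamp y, y_tool=clamp x, z_tool=down
pr=np.array([77.,147]); 
for i in range(1,15):
    a=phi0-0.1*i if i<14 else phi0-1.42
    p=np.array([120*np.sin(a),55+120*np.cos(a)]); print(i,'dy',round(p[0]-pr[0],1),'dz',round(-(p[1]-pr[1]),1),p.round(1)); pr=p
E
```

```text
time: 15.65
tool_pos: [603.2, -102.3, 129.4]
tcp_rot: [3.14, 0.0, 1.654]
contact_force: [0.8, -0.0, 0.2]
grip_width: 15.4
clamp xyz [ 77.8  -0.6 129.4] F [ 0.8 -0.   0.2] rot [3.14  0.    1.654] w 15.4 q [-0.29  0.58  1.41  0.    1.15 -0.38]
1 dy -9.6 dz -7.3 [ 67.4 154.3]
2 dy -10.2 dz -6.2 [ 57.2 160.5]
3 dy -10.8 dz -5.2 [ 46.4 165.7]
4 dy -11.3 dz -4.1 [ 35.1 169.8]
5 dy -11.6 dz -2.9 [ 23.5 172.7]
6 dy -11.9 dz -1.8 [ 11.6 174.4]
7 dy -12.0 dz -0.6 [ -0.4 175. ]
8 dy -12.0 dz 0.6 [-12.4 174.4]
9 dy -11.9 dz 1.8 [-24.2 172.5]
10 dy -11.6 dz 3.0 [-35.8 169.5]
11 dy -11.3 dz 4.1 [-47.1 165.4]
12 dy -10.8 dz 5.3 [-57.9 160.1]
13 dy -10.2 dz 6.3 [-68.1 153.8]
14 dy -11.3 dz 8.9 [-79.4 145. ]
```

```bash

python3 -m handwheel '[{"claw":5,"dx":0,"dy":-4.7,"dz":-3.8,"rx":0,"ry":0,"rz":0},{"claw":5,"dx":0,"dy":-4.9,"dz":-3.5,"rx":0,"ry":0,"rz":0},{"claw":5,"dx":0,"dy":-10.2,"dz":-6.2,"rx":0,"ry":0,"rz":0},{"claw":5,"dx":0,"dy":-10.8,"dz":-5.2,"rx":0,"ry":0,"rz":0},{"claw":5,"dx":0,"dy":0,"dz":0,"rx":0,"ry":0,"rz":0}]'
python3 - <<'E'
from h import *
loc()
E
```

```text
time: 16.15
tool_pos: [573.6, -104.8, 149.7]
tcp_rot: [3.135, 0.001, 1.653]
contact_force: [6.8, 1.9, 4.7]
grip_width: 14.7
clamp xyz [ 48.   -0.6 149.7] F [6.8 1.9 4.7] rot [3.135e+00 1.000e-03 1.653e+00] w 14.7 q [-0.31  0.51  1.48  0.    1.15 -0.4 ]
```

```bash

python3 -m handwheel '[{"claw":5,"dx":0,"dy":-11.3,"dz":-4.1,"rx":0,"ry":0,"rz":0},{"claw":5,"dx":0,"dy":-11.6,"dz":-2.9,"rx":0,"ry":0,"rz":0},{"claw":5,"dx":0,"dy":-11.9,"dz":-1.8,"rx":0,"ry":0,"rz":0},{"claw":5,"dx":0,"dy":-12,"dz":-0.6,"rx":0,"ry":0,"rz":0},{"claw":5,"dx":0,"dy":-12,"dz":0.6,"rx":0,"ry":0,"rz":0},{"claw":5,"dx":0,"dy":-11.9,"dz":1.8,"rx":0,"ry":0,"rz":0},{"claw":5,"dx":0,"dy":0,"dz":0,"rx":0,"ry":0,"rz":0}]'
python3 - <<'E'
from h import *
loc()
E
```

```text
time: 16.85
tool_pos: [502.1, -110.6, 155.9]
tcp_rot: [3.138, 0.001, 1.653]
contact_force: [3.9, 3.8, 6.3]
grip_width: 15.1
clamp xyz [-23.7  -0.3 155.9] F [3.9 3.8 6.3] rot [3.138e+00 1.000e-03 1.653e+00] w 15.1 q [-0.37  0.39  1.66  0.    1.09 -0.45]
```

```bash

python3 -m handwheel '[{"claw":5,"dx":0,"dy":-11.6,"dz":3.5,"rx":0,"ry":0,"rz":0},{"claw":5,"dx":0,"dy":-11.3,"dz":4.5,"rx":0,"ry":0,"rz":0},{"claw":5,"dx":0,"dy":-10.8,"dz":5.3,"rx":0,"ry":0,"rz":0},{"claw":5,"dx":0,"dy":-10.2,"dz":6.3,"rx":0,"ry":0,"rz":0},{"claw":5,"dx":0,"dy":-5.5,"dz":4,"rx":0,"ry":0,"rz":0},{"claw":5,"dx":0,"dy":-4,"dz":3.5,"rx":0,"ry":0,"rz":0},{"claw":5,"dx":0,"dy":0,"dz":0,"rx":0,"ry":0,"rz":0},{"claw":5,"dx":0,"dy":0,"dz":0,"rx":0,"ry":0,"rz":0}]'
python3 - <<'E'
from h import *
loc()
C=[cap('scene'),cap('side')]
a=cv2.resize(C[1]['frame'][70:190,215:335],None,fx=4,fy=4,interpolation=2);b=cv2.resize(C[0]['frame'][105:225,165:245],None,fx=4,fy=4,interpolation=2)
cv2.imwrite('pics/k3.png',np.hstack([a,b])[...,::-1])
E
```

```text
time: 17.65
tool_pos: [450.1, -114.9, 128.5]
tcp_rot: [3.138, 0.0, 1.653]
contact_force: [5.1, 4.2, 6.6]
grip_width: 15.0
clamp xyz [-75.8  -0.2 128.5] F [5.1 4.2 6.6] rot [3.138 0.    1.653] w 15.0 q [-0.42  0.34  1.83  0.    0.97 -0.5 ]
```

View pics/k3.png

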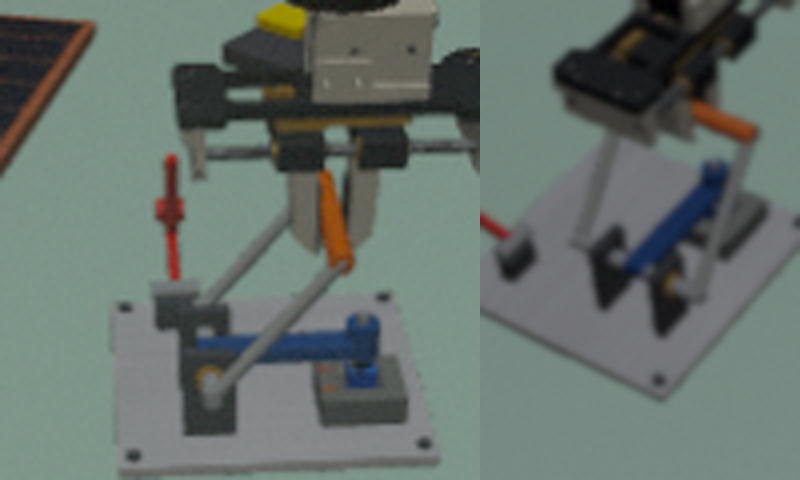

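The arm is down with the foot on the relay at crop (362,372). The handle is held at (338,225), and the catch is still out. I'll ease it to the stop.

```bash

python3 -m handwheel '[{"claw":5,"dx":0,"dy":-2,"dz":1.7,"rx":0,"ry":0,"rz":0},{"claw":5,"dx":0,"dy":-2,"dz":1.7,"rx":0,"ry":0,"rz":0},{"claw":5,"dx":0,"dy":0,"dz":0,"rx":0,"ry":0,"rz":0},{"claw":5,"dx":0,"dy":0,"dz":0,"rx":0,"ry":0,"rz":0}]'
python3 - <<'E'
from h import *
loc()
E
```

```text
time: 18.15
tool_pos: [447.2, -115.2, 125.7]
tcp_rot: [3.135, 0.001, 1.653]
contact_force: [7.4, 7.1, 8.5]
grip_width: 14.8
clamp xyz [-78.9  -0.2 125.7] F [7.4 7.1 8.5] rot [3.135e+00 1.000e-03 1.653e+00] w 14.8 q [-0.42  0.34  1.84  0.    0.95 -0.5 ]
```

```bash

python3 -m handwheel '[{"claw":5,"dx":0,"dy":0,"dz":0,"rx":0,"ry":0,"rz":0},{"claw":5,"dx":0,"dy":0,"dz":0,"rx":0,"ry":0,"rz":0},{"claw":5,"dx":0,"dy":0,"dz":0,"rx":0,"ry":0,"rz":0},{"claw":5,"dx":0,"dy":0,"dz":0,"rx":0,"ry":0,"rz":0},{"claw":5,"dx":0,"dy":0,"dz":0,"rx":0,"ry":0,"rz":0}]'
python3 - <<'E'
from h import *
loc()
c=cap('side'); h=cv2.cvtColor(c['frame'],cv2.COLOR_RGB2HSV)
m=(h[...,0]>=5)&(h[...,0]<18)&(h[...,1]>170)&(h[...,2]>100); m[:110]=0;m[150:]=0
for r in range(112,140,3):
    x=np.nonzero(m[r,285:312])[0]+285; print(r,(x.min(),x.max(),x.mean()) if len(x) else None)
for L in (0,1.30,1.36,1.42):
    a=np.arctan2(77,92)-L
    print(L,[proj(c,W(120*np.sin(a),y,55+120*np.cos(a)))[0].round(1).tolist() for y in(-40,0,40)])
E
```

```text
time: 18.65
tool_pos: [447.2, -115.2, 125.7]
tcp_rot: [3.135, 0.001, 1.653]
contact_force: [6.7, 5.6, 9.1]
grip_width: 14.9
clamp xyz [-78.8  -0.2 125.7] F [6.7 5.6 9.1] rot [3.135e+00 1.000e-03 1.653e+00] w 14.9 q [-0.42  0.34  1.84  0.    0.95 -0.5 ]
112 None
115 (np.int64(297), np.int64(298), np.float64(297.5))
118 (np.int64(297), np.int64(299), np.float64(298.0))
121 (np.int64(297), np.int64(300), np.float64(298.5))
124 (np.int64(297), np.int64(301), np.float64(299.0))
127 (np.int64(297), np.int64(302), np.float64(299.5))
130 (np.int64(298), np.int64(302), np.float64(300.0))
133 (np.int64(298), np.int64(303), np.float64(300.5))
136 (np.int64(299), np.int64(299), np.float64(299.0))
139 None
0 [[234.7, 118.6], [234.8, 126.3], [235.0, 134.5]]
1.3 [[292.4, 113.9], [294.2, 121.5], [296.2, 129.5]]
1.36 [[294.6, 115.3], [296.5, 122.9], [298.6, 131.0]]
1.42 [[296.7, 116.9], [298.7, 124.5], [300.8, 132.6]]
```

The visible bar end (column ~300.3 at row 132) corresponds to a lever angle of about 1.41 rad, and the TCP position agrees (about 1.41). Handing in.

```bash
python3 -c "
from plant import bot
bot.close_job(); print(bot.get_obs()['time'])"
```

```text
the job is handed in; nothing more can be done
the job is handed in; nothing more can be done
```

The blue relay is in the nest, the catch is flipped out, and the job was handed in with the gripper still holding the lever pulled. It took under 19 s of robot time against the 61 s limit.

- **Relay:** it went into the nest with no noticeable contact force. The wrist picture after release and the later side views show it seated flat.
- **Catch:** the closed fingers pushed the knob outward. Afterwards it measured about 1.3 rad in the scene view and 1.4 rad in the side view; above 1.0 counts as open.
- **Lever:** the gripper's position and the handle's position in the side picture both give about 1.41 rad (1.34 needed, stop at 1.42). In the side view taken just before the last 5 mm of pull, the foot was on the relay.
- **Forces:** the last reading was under 10 N on each axis, with the grip steady at about 15 mm.

**Disagreements:** early on, the side camera placed points 3 to 4 mm further in y than the wrist camera. I used the wrist camera's values, and the pick and the placing both fitted.

**Not checked:** I took no final picture of the other relays, the tape roll and the box, but the arm never went near the tape or box and nothing suggested the other relays were touched. I also viewed about 11 pictures, one over the 10 budgeted.

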